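Load the stamping press magazine in reverse order

ROBOT

A 6-joint arm with a two-finger parallel gripper is mounted at the origin on the work surface. World frame = base frame: x ahead of the robot, y to its left, z up, the work surface at z = 0. Lengths are in m, angles in rad, forces in N, time in s.
With the tool pointing down it reaches from about 0.275 to 0.775 m from the base axis. Payload 14.6 kg.
Tool frame: the origin (TCP) lies between the finger pads; the fingertips stand 19 mm ahead of it and the grasp point (between the pads) is the TCP; x points along the fingers, y is the direction in which the jaws open and shut, and the axes are right-handed (so a half turn about x gives the same grasp; the last joint's range is limited). The gripper opens to 85 mm and grips with 20 to 120 N. Pads are 22 mm wide; open, the fingers measure 114 mm over their backs; the gripper's body (76 mm by 85 mm) begins 54 mm behind the grasp point. The pads swing forward as they close: fully open they stand 13 mm farther back than shut.
Start: joints at [1.05, 0.263, -0.048, 1.259, 0, 1.415], TCP at [0.188, 0.49, 0.25] pointing down, gripper open.
Joint ranges: [-2.65, 2.65], [-0.89, 1.7], [-1.18, 1.37], [-2.13, 2.11], [-1.35, 1.29], [-3.14, 3.14]. Speed limits (rad/s): [1.89, 1.89, 2.57, 2.79, 3.14, 3.14].

INTERFACE

Orientations are given as a rotation vector (axis times angle).
In Python, from station import telemetry, get_image, get_calibration, env gives the robot as it stands. The module is installed in compiled form; this text tells all that it offers.
- The arm moves only by the tool servo_tool, never from a script. Its argument "steps" is a list that holds one entry, the list of rows, each a list of 4 numbers: the shift along the tool's x, y, z in mm, then the turn about the tool's x in degrees. In form: [[[dx, dy, dz, twist], ...]]. A call has exactly 10 rows; each row is the pose to reach, as a shift and turn from the pose commanded when the call began, along the tool's axes at that moment; what a row does not reach only later rows make up. A row lasts 1/8 s, in which the tool goes at most 62.5 mm and 10.7 degrees, less where a joint would pass 70% of its speed; a pose out of reach is approached as far as the arm can. A call with a gripper value outside its range is refused whole. "hand" is the opening in per cent of the stroke, from 0 (shut) to 100 (fully open), set as the call begins (left out, the last holds). The fingers move at their own pace and stop on an object; "grip_force" is the grip in N (left out, the last holds). Time passes only in rows, so rows that repeat a pose let the fingers close, or fill a call up. It gives the time, the measured TCP pose, the force and the opening at its end, in the units of the state.
- telemetry.observe(): the state, without advancing time (a new reading comes with each control period).
- get_image(name): name is "side" or "top"; returns (picture, depth): 420x560x3 uint8, blue, green, red; 420x560 float32, m along the optical axis (not along the pixel's ray), 0 where there is no reading.
- get_calibration(name): a dict with "fov_y" (degrees; the focal length in pixels is half the picture's height over the tangent of half this angle, whatever the lens; pixels are square), "cx", "cy" (the principal point, pixels), "R" (3x3) and "t" (3): a world point X has camera coordinates R X + t. Camera axes: x right, y down, z forward; pixel columns grow to the right and rows downward; lengths in m; the calibration is good to about 2 mm. A picture is of the moment at which its call begins. get_calibration takes no time and is no camera call.
- env.hand_in(): hands the job in, once; it reports no verdict.
The state is a dict: "time_s": time; "joint_positions": joint angles; "qvel": joint speeds; "joint_efforts": joint torques, N m; "tcp_pos": TCP position; "tool_rot": TCP orientation; "ft_force": force on the tool from outside, world axes, zero at the start; "torque": the same for the moment, N m; "gripper_width": finger opening in m.
Only numpy, scipy, OpenCV 4.12 (cv2) and the standard library are available. Lean on these libraries where they do the work, as an engineer would, in place of code of your own. Each camera call takes 0.05 s, during which the arm holds its last target.

TASK

Move the four brass hand stamps from the wooden storage rack into the metal magazine of the press, in reverse order: the stamp that starts at the left end of the row goes into the right-end compartment, the next one beside it, and so on, so that the row ends up mirrored left to right. Set each one down gently, without dropping it, so that it stands upright near the middle of its own compartment. Do not push or knock over the amber dye jar.

Things in the scene. Friction and masses are not known exactly. Their poses are not given: they have to be found in the camera images.
- stamp_round: Loose hand stamp, 0.15 to 0.31 kg, upright, 95 mm high: brass head 14 mm thick, from above a disc 32 mm across, under a pale wooden handle on the centre line, a round rod 20 mm across from 42 to 88 mm above the underside (22 mm across just below). Origin: centre of the head's underside; z up the handle. Its yaw does not matter.
- stamp_square: Loose hand stamp, 0.15 to 0.31 kg, upright, 95 mm high: brass head 14 mm thick, from above a square 42 x 42 mm, under a pale wooden handle on the centre line, a round rod 20 mm across from 42 to 88 mm above the underside (22 mm across just below). Origin: centre of the head's underside; z up the handle. Its yaw does not matter.
- stamp_cross: Loose hand stamp, 0.15 to 0.31 kg, upright, 95 mm high: brass head 14 mm thick, from above a plus sign of two bars 50 x 16 mm, under a pale wooden handle on the centre line, a round rod 20 mm across from 42 to 88 mm above the underside (22 mm across just below). Origin: centre of the head's underside; z up the handle. Its yaw does not matter.
- stamp_bar: Loose hand stamp, 0.15 to 0.31 kg, upright, 95 mm high: brass head 14 mm thick, from above an oblong, 50 mm (stamp's x) by 22 mm (y), under a pale wooden handle on the centre line, a round rod 20 mm across from 42 to 88 mm above the underside (22 mm across just below). Origin: centre of the head's underside; z up the handle. Its yaw does not matter.
- tray_round: Fixed dark wooden tray in which stamp_round starts; four alike touch in a straight row (the storage rack), 70 mm apart. Outside 70 x 70 x 16 mm, inside 60 x 60, floor and walls 5 mm. Origin: centre of its underside, 10 mm above the table; the stamp stands on the floor 5 mm above that. x points away from the robot, y along the row to the robot's left (within 0.1 rad).
- tray_square: Fixed dark wooden tray in which stamp_square starts; four alike touch in a straight row (the storage rack), 70 mm apart. Outside 70 x 70 x 16 mm, inside 60 x 60, floor and walls 5 mm. Origin: centre of its underside, 10 mm above the table; the stamp stands on the floor 5 mm above that. x points away from the robot, y along the row to the robot's left (within 0.1 rad).
- tray_cross: Fixed dark wooden tray in which stamp_cross starts; four alike touch in a straight row (the storage rack), 70 mm apart. Outside 70 x 70 x 16 mm, inside 60 x 60, floor and walls 5 mm. Origin: centre of its underside, 10 mm above the table; the stamp stands on the floor 5 mm above that. x points away from the robot, y along the row to the robot's left (within 0.1 rad).
- tray_bar: Fixed dark wooden tray in which stamp_bar starts; four alike touch in a straight row (the storage rack), 70 mm apart. Outside 70 x 70 x 16 mm, inside 60 x 60, floor and walls 5 mm. Origin: centre of its underside, 10 mm above the table; the stamp stands on the floor 5 mm above that. x points away from the robot, y along the row to the robot's left (within 0.1 rad).
- magazine: Fixed grey metal rack 80 x 310 mm: four open compartments in a row, 60 x 60 mm inside, 10 mm of wall between, centres at x = 0, y = +105, +35, -35, -105 mm. Floors 15 mm, rims 26 mm above the table. Origin: centre of its underside, at table height; x away from the robot, y along the row to the robot's left (within 0.1 rad). Nearer or farther than the storage rack.
- jar: Loose amber glass dye jar with black cap, 36 mm across, 45 mm high, about 80 g, standing between the two racks. Origin: centre of its underside, z up. Leave it alone. A metal tin 39 mm across, 32 mm high, stands near it (not listed).
There are look-alikes about, which are no part of the job. What is shaped like the stamp_round but green is not meant. What is shaped like the stamp_bar but purple is not meant.

How it is judged:
By the outcome, as a careful person would: the job done as asked, in the order asked, and still so for the second after the job is handed in, with the robot touching nothing.
It also fails if it takes over 83 s, if anything falls off the work surface, if the arm or the gripper's body presses on something with over 40 N, if the wrist force passes 120 N, or if a joint passes its speed limit or range.

## Working session

There is one attempt and no reset: what is moved stays moved. The work goes in short steps, Python scripts to look and compute and a tool call to move; the robot and the scene stay as the last step left them, time stands still between calls to the robot, and variables do not carry over. Pictures are saved under pics/ and viewed, and the job is handed in when it is done.

Besides the shell and the picture viewer there is one more tool, called after "Request:" as name(argument=value, ...) on one line, values as JSON. servo_tool: Moves the arm, as the interface text tells. Its arguments: {"type":"object","properties":{"steps":{"type":"array"},"hand":{"type":"number"},"grip_force":{"type":"number"}},"required":["steps"]}

```bash
mkdir -p pics; cat > h.py <<'E'
import numpy as np,cv2
from station import telemetry,get_image,get_calibration,env
def cal(n):
    c=get_calibration(n);f=210/np.tan(np.radians(c['fov_y'])/2);return c,f,np.array(c['R']),np.array(c['t'])
def ray(n,u,v,z):
    c,f,R,t=cal(n);d=R.T@np.array([(u-c['cx'])/f,(v-c['cy'])/f,1]);o=-R.T@t
    return o+d*(z-o[2])/d[2]
def proj(n,X):
    c,f,R,t=cal(n);p=R@np.array(X)+t;return p[:2]/p[2]*f+[c['cx'],c['cy']]
E
python3 - <<'E'
from h import *
print(telemetry.observe())
for n in('top','side'):
    im,d=get_image(n);cv2.imwrite(f'pics/{n}0.png',im);np.save(n+'0.npy',d)
    c=get_calibration(n);print(c, d.shape)
E
```

```text
{'time_s': 0.0, 'joint_positions': array([ 1.04970980e+00,  2.63520929e-01, -4.89341329e-02,  1.25937965e+00,
       -1.34115837e-05,  1.41551199e+00]), 'qvel': array([ 0.00122799, -0.00098434,  0.00027917,  0.0012794 , -0.00040668,
        0.00122143]), 'joint_efforts': array([ 1.62233035e-03, -6.37601709e+01,  3.84565151e+01,  1.37870180e-02,
       -1.44320752e-04, -9.35604874e-06]), 'tcp_pos': array([0.18766815, 0.49004798, 0.24982714]), 'tool_rot': array([ 0.28624716,  1.55200682, -0.28780001]), 'ft_force': array([-0.31832708,  1.01868903,  0.03875086]), 'torque': array([-0.02558327,  0.07870261,  0.07450666]), 'gripper_width': 0.0856805684676769}
{'fov_y': 42.54172591448965, 'cx': 283.33822642401475, 'cy': 206.7727809334942, 'R': array([[ 0.02158965, -0.99970825,  0.01083025],
       [-0.99860172, -0.02208607, -0.04802917],
       [ 0.04825435, -0.00977817, -0.99878722]]), 't': array([-0.02815325,  0.55819146,  0.86794579])} (420, 560)
{'fov_y': 44.81577503724181, 'cx': 282.38118988122335, 'cy': 201.54427007307683, 'R': array([[-0.9998579 , -0.01682741, -0.0010082 ],
       [-0.007502  ,  0.4977203 , -0.86730515],
       [ 0.0150963 , -0.86717434, -0.49777581]]), 't': array([0.55894174, 0.05557158, 0.80444324])} (420, 560)
```

View pics/top0.png

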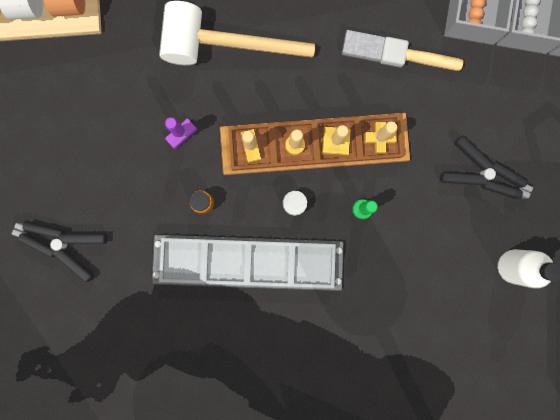

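View pics/side0.png

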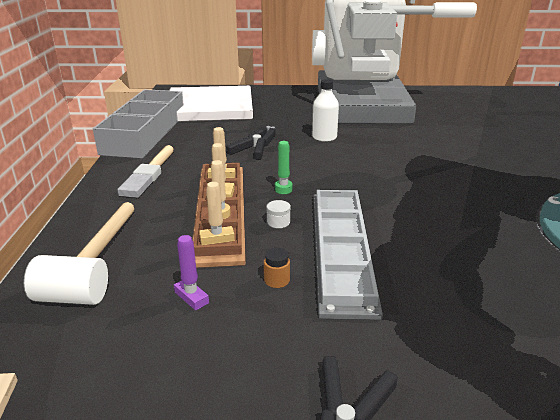

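The top view shows the rack from (222,150) to (408,137) and the magazine from (155,262) to (342,265), nearer the robot. From left to right the row is bar (250,147), round (295,145), square (338,140), cross (382,135). The purple bar at (180,130) and the green round at (365,208) are look-alikes. The jar is at (202,202) and the tin at (294,203).

```bash
cat > meas.py <<'E'
from h import *
from scipy.spatial.transform import Rotation as Ro
def cloud(n,d):
    c,f,R,t=cal(n);v,u=np.mgrid[0:420,0:560]
    P=np.stack([(u-c['cx'])/f*d,(v-c['cy'])/f*d,d],-1)
    return (P-t)@R
E
python3 - <<'E'
from meas import *
im=cv2.imread('pics/top0.png');d=np.load('top0.npy');W=cloud('top',d)
hsv=cv2.cvtColor(im,cv2.COLOR_BGR2HSV)
print('table z',np.median(W[320:400,450:,2]))
# handle tops: high points
for name,(u,v) in dict(bar=(250,145),round=(295,143),square=(340,137),cross=(385,132)).items():
    m=np.zeros(d.shape,bool);m[v-25:v+25,u-22:u+22]=1
    top=m&(W[...,2]>0.095)
    cb,n=None,0
    ys,xs=np.where(top); p=W[top]
    # handle top circle by depth, brass head centroid
    # brass: saturated yellow, height 20-35mm
    b=(m&(hsv[...,0]>18)&(hsv[...,0]<32)&(hsv[...,1]>150)&(hsv[...,2]>130)).astype(np.uint8)
    bc=cv2.findContours(b,cv2.RETR_EXTERNAL,cv2.CHAIN_APPROX_NONE)[0]
    bc=np.vstack([q for q in bc if len(q)>8]) 
    pts=np.array([ray('top',x,y,.029)[:2] for x,y in bc[:,0]],np.float32)*1000
    r=cv2.minAreaRect(pts)
    print(name,'topmask n',len(p),'mid',(p.min(0)+p.max(0))[:2]/2,'zmax',p[:,2].max(),'px',xs.mean().round(1),ys.mean().round(1),'ray@.11',ray('top',xs.mean(),ys.mean(),.108).round(4),'head rect',np.round(r[0],1),np.round(r[1],1),round(r[2]))
# magazine: grey corners, rack outline
g=(W[...,2]>0.018)&(W[...,2]<.034)
for nm,(x0,x1,y0,y1) in dict(mag=(145,352,228,298),rack=(212,418,105,182)).items():
    m=np.zeros(d.shape,np.uint8);m[y0:y1,x0:x1]=g[y0:y1,x0:x1]
    q=W[m>0][:,:2].astype(np.float32)*1000
    print(nm,len(q),cv2.minAreaRect(q),np.median(W[m>0][:,2]))
# colour-based magazine
gr=((hsv[...,1]<60)&(hsv[...,2]>90)).astype(np.uint8);M=np.zeros_like(gr);M[228:298,145:352]=gr[228:298,145:352]
c=max(cv2.findContours(M,0,1)[0],key=cv2.contourArea)
q=np.array([ray('top',x,y,.026)[:2] for x,y in c[:,0]],np.float32)*1000;print(cv2.minAreaRect(q))
s=telemetry.observe();print(Ro.from_rotvec(s['tool_rot']).as_matrix().round(4))
cv2.imwrite('pics/crop.png',cv2.resize(im[95:305,140:420],None,fx=2.8,fy=2.8,interpolation=cv2.INTER_CUBIC))
E
```

```text
table z -0.000245474639953465
bar topmask n 153 mid [0.59048893 0.02038992] zmax 0.8940075352274629 px 248.3 137.1 ray@.11 [0.6553 0.0385 0.108 ] head rect [655.7  39.5] [50.9 21.9] 15
round topmask n 162 mid [ 0.59292656 -0.02463726] zmax 0.8940075352274629 px 296.5 136.4 ray@.11 [ 0.6579 -0.0322  0.108 ] head rect [656.4 -31.4] [31.5 26.5] 84
square topmask n 167 mid [ 0.59673574 -0.05777002] zmax 0.8940075352274629 px 341.6 132.1 ray@.11 [ 0.6658 -0.0983  0.108 ] head rect [667.1 -98.5] [42.8 43.5] 87
cross topmask n 158 mid [ 0.60076309 -0.09367793] zmax 0.8940075352274629 px 389.7 127.9 ray@.11 [ 0.6738 -0.169   0.108 ] head rect [ 673.8 -169.8] [45.7 46.2] 44
mag 2292 ((467.32220458984375, 40.06139373779297), (280.2529602050781, 70.2864990234375), 89.17591094970703) 0.025526066790024556
rack 3546 ((666.0289306640625, -65.93380737304688), (70.95344543457031, 280.6937561035156), 5.653953552246094) 0.02616082989700474
((467.2680969238281, 39.817779541015625), (303.8626403808594, 78.02655792236328), 88.92967224121094)
[[-5.000e-04  3.578e-01  9.338e-01]
 [-8.000e-04  9.338e-01 -3.578e-01]
 [-1.000e+00 -9.000e-04 -1.000e-04]]
```

View pics/crop.png

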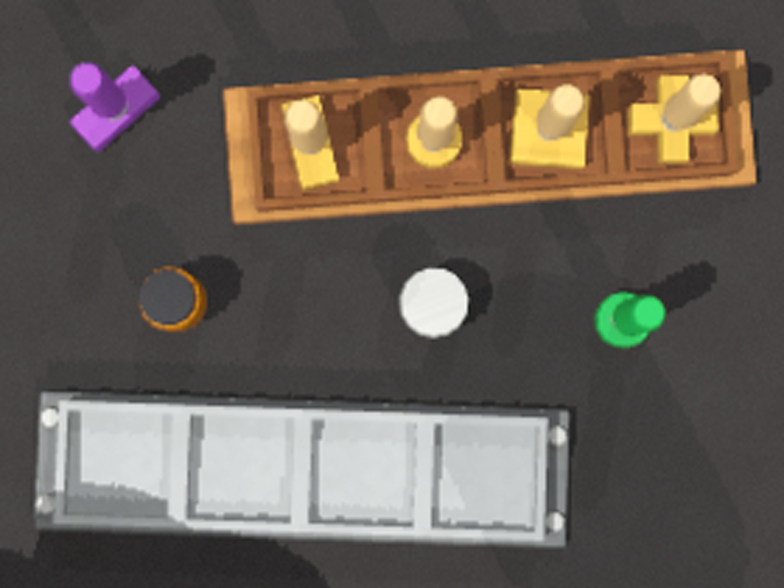

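The crop confirms the brass pieces: bar with handle at (305,112), round (438,115), square (566,100), cross (703,90). The purple and green pieces stand outside the rack. The measured sizes match the ones given: bar 51x22, square 43, and magazine centre (467,40) by two methods. The rack pitch also agrees with the stamp spacing. I'll set the jaws along world x and move above the bar.

Request:
servo_tool(steps=[[[0,-8,18,2],[2,-25,60,8],[6,-48,114,15],[12,-72,170,23],[18,-96,227,31],[24,-120,284,39],[30,-144,341,47],[36,-169,398,55],[42,-193,455,62],[50,-213,502,69]]], hand=70, grip_force=40)

```text
time_s: 1.35
tcp_pos: [0.5817, 0.1087, 0.2]
tool_rot: [1.213, 1.206, -1.214]
ft_force: [0.2, 0.2, 0.5]
gripper_width: 0.0596
```

```bash
cat > st.py <<'E'
from meas import *
import sys
s=telemetry.observe();M=Ro.from_rotvec(s['tool_rot']).as_matrix()
print(s['time_s'],(s['tcp_pos']*1000).round(1),s['ft_force'].round(1),round(s['gripper_width']*1000,1),'yaw y-axis deg',np.degrees(np.arctan2(M[1,1],M[0,1])).round(2))
if len(sys.argv)>3:
    t=np.array([float(a) for a in sys.argv[1:4]]);print('tool shift',(M.T@(t-s['tcp_pos']*1000)).round(1))
E
python3 st.py 655.6 39.2 180
```

```text
1.35 [581.7 108.7 200. ] [0.2 0.2 0.5] 59.6 yaw y-axis deg -0.34
tool shift [20.  74.3 69. ]
```

Request:
servo_tool(steps=[[[0,30,28,0],[0,60,56,0],[5,73,68,0],[10,74,69,0],[25,74,69,0],[50,74,69,0],[75,74,69,0],[98,74,69,0],[111,74,69,0],[117,74,69,0]]])

```text
time_s: 2.6
tcp_pos: [0.6538, 0.0434, 0.0827]
tool_rot: [1.208, 1.21, -1.209]
ft_force: [-0.2, 0.3, 0.2]
gripper_width: 0.0601
```

```bash
python3 st.py 655.6 39.2 83; python3 - <<'E'
from h import *
for n in('top','side'):
    im,d=get_image(n)
    p=proj(n,[.6556,.0392,.08]).astype(int);x=max(p[0]-70,0);y=max(p[1]-70,0)
    cv2.imwrite(f'pics/{n}1.png',cv2.resize(im[y:y+140,x:x+140],None,fx=4,fy=4))
E
python3 -c "
import cv2,numpy as np
cv2.imwrite('pics/a1.png',cv2.resize(np.hstack([cv2.imread('pics/top1.png'),cv2.imread('pics/side1.png')]),(800,400)))"
```

```text
2.6 [653.8  43.4  82.7] [-0.2  0.3  0.2] 60.1 yaw y-axis deg 0.08
tool shift [-0.3  1.8  4.2]
```

View pics/a1.png

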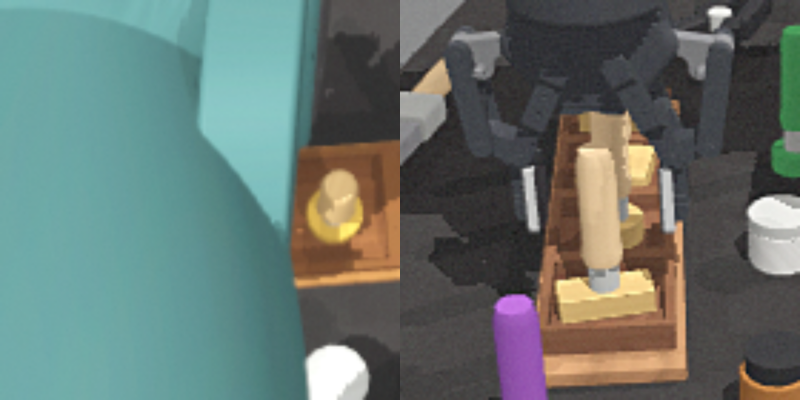

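The side crop shows the bar stamp's handle at (600,205), between the two open pads at (530,200) and (668,200). I'll correct by 2 and 4 mm and close.

Request:
servo_tool(steps=[[[0,2,4,0],[0,2,4,0],[0,2,4,0],[0,2,4,0],[0,2,4,0],[0,2,4,0],[0,2,4,0],[-3,2,4,0],[-10,2,4,0],[-20,2,4,0]]], hand=0, grip_force=50)

```text
time_s: 3.95
tcp_pos: [0.6562, 0.0389, 0.1036]
tool_rot: [1.208, 1.21, -1.209]
ft_force: [-0.2, 0.2, -2.2]
gripper_width: 0.019
```

```bash
python3 st.py 465.6 -65 200
```

```text
3.95 [656.2  38.9 103.6] [-0.2  0.2 -2.2] 19.0 yaw y-axis deg 0.04
tool shift [ -96.3 -190.8  103.8]
```

Request:
servo_tool(steps=[[[-20,0,0,0],[-50,0,0,0],[-80,-4,2,0],[-94,-20,11,0],[-96,-55,30,0],[-96,-95,52,0],[-96,-135,74,0],[-96,-170,92,0],[-96,-186,101,0],[-96,-191,104,0]]])

```text
time_s: 5.2
tcp_pos: [0.4647, -0.0657, 0.1994]
tool_rot: [1.209, 1.209, -1.209]
ft_force: [-0.2, 0.5, -0.8]
gripper_width: 0.0189
```

```bash
python3 st.py 465.6 -65 86
```

```text
5.2 [464.7 -65.7 199.4] [-0.2  0.5 -0.8] 18.9 yaw y-axis deg -0.01
tool shift [113.4   0.8  -0.7]
```

Request:
servo_tool(steps=[[[5,1,-1,0],[25,1,-1,0],[50,1,-1,0],[75,1,-1,0],[95,1,-1,0],[106,1,-1,0],[111,1,-1,0],[113,1,-1,0],[113,1,-1,0],[113,1,-1,0]]])

```text
time_s: 6.45
tcp_pos: [0.4668, -0.0643, 0.0867]
tool_rot: [1.209, 1.209, -1.208]
ft_force: [-0.6, -0.1, -3.0]
gripper_width: 0.0188
```

```bash
python3 st.py 465.6 -65 83;python3 - <<'E'
from h import *
im,d=get_image('side')
p=proj('side',[.4656,-.065,.05]).astype(int);x=max(p[0]-60,0);y=max(p[1]-60,0)
cv2.imwrite('pics/a2.png',cv2.resize(im[y:y+120,x:x+120],None,fx=4,fy=4))
E
```

```text
6.45 [466.8 -64.3  86.7] [-0.6 -0.1 -3. ] 18.8 yaw y-axis deg 0.04
tool shift [ 3.7 -1.2  0.7]
```

View pics/a2.png

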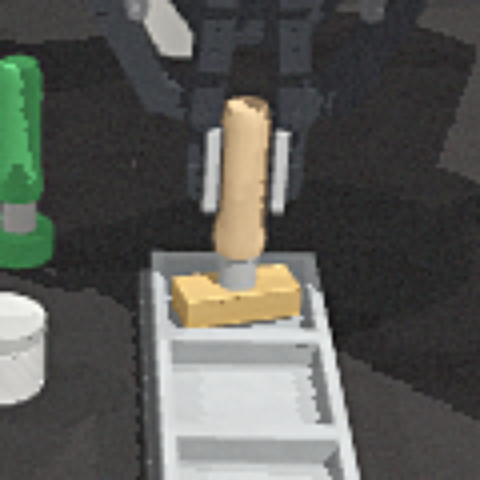

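The bar stamp hangs upright over the last compartment, its head at (235,295) within the walls. I'll lower the last few mm slowly.

Request:
servo_tool(steps=[[[0.5,-0.5,0,0],[1,-1,0,0],[1.5,-1,0,0],[2,-1,0,0],[2.5,-1,0,0],[2.8,-1,0,0],[3.1,-1,0,0],[3.4,-1,0,0],[3.7,-1,0,0],[3.7,-1,0,0]]])

```text
time_s: 7.75
tcp_pos: [0.4657, -0.0644, 0.0838]
tool_rot: [1.209, 1.208, -1.208]
ft_force: [-8.1, 0.6, 24.6]
gripper_width: 0.0189
```

```bash
python3 st.py 465.6 -65 82.7
```

```text
7.75 [465.7 -64.4  83.8] [-8.1  0.6 24.6] 18.9 yaw y-axis deg 0.04
tool shift [ 1.1 -0.1  0.6]
```

Contact is at about z = 84 mm. I'll ease the pressure, release, then rise.

Request:
servo_tool(steps=[[[-0.8,0,0,0],[-0.8,0,0,0],[-0.8,0,0,0],[-0.8,0,0,0],[-0.8,0,0,0],[-0.8,0,0,0],[-0.8,0,0,0],[-0.8,0,0,0],[-0.8,0,0,0],[-0.8,0,0,0]]])

```text
time_s: 9.0
tcp_pos: [0.4657, -0.0644, 0.0839]
tool_rot: [1.209, 1.209, -1.208]
ft_force: [-3.4, 1.0, 11.0]
gripper_width: 0.0191
```

Request:
servo_tool(steps=[[[0,0,0,0],[0,0,0,0],[0,0,0,0],[0,0,0,0],[0,0,0,0],[-5,0,0,0],[-20,0,0,0],[-45,0,0,0],[-75,0,0,0],[-100,0,0,0]]], hand=60)

```text
time_s: 10.25
tcp_pos: [0.4655, -0.0643, 0.1848]
tool_rot: [1.209, 1.209, -1.208]
ft_force: [-0.2, -0.6, -0.9]
gripper_width: 0.0511
```

```bash
python3 st.py 658.3 -31.4 180;python3 - <<'E'
from h import *
im,d=get_image('side')
p=proj('side',[.4656,-.065,.05]).astype(int);x=max(p[0]-60,0);y=max(p[1]-60,0)
cv2.imwrite('pics/a3.png',cv2.resize(im[y:y+120,x:x+120],None,fx=4,fy=4))
E
```

```text
10.25 [465.5 -64.3 184.8] [-0.2 -0.6 -0.9] 51.1 yaw y-axis deg 0.04
tool shift [  4.9 192.8 -32.7]
```

View pics/a3.png

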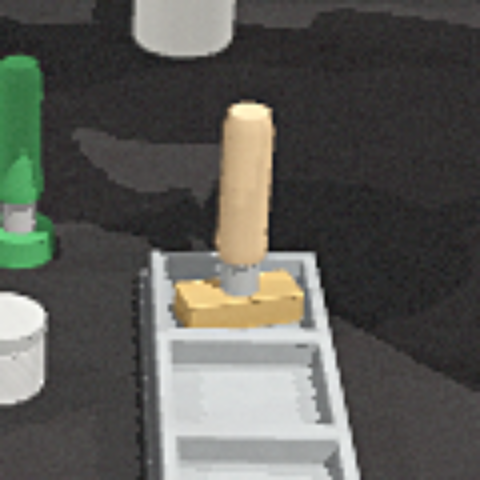

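The bar stamp stands upright and clear in the right-end compartment, its head at (240,300). Next is the round one.

Request:
servo_tool(steps=[[[0,15,-3,0],[0,55,-9,0],[0,105,-18,0],[0,150,-26,0],[0,180,-31,0],[0,191,-33,0],[10,193,-33,0],[30,193,-33,0],[42,193,-33,0],[45,193,-33,0]]])

```text
time_s: 11.55
tcp_pos: [0.6576, -0.0312, 0.1377]
tool_rot: [1.208, 1.211, -1.21]
ft_force: [-0.1, 0.4, 0.3]
gripper_width: 0.0512
```

```bash
python3 st.py 658.3 -31.4 83; python3 - <<'E'
from h import *
im,d=get_image('side')
p=proj('side',[.658,-.03,.08]).astype(int);x=max(p[0]-60,0);y=max(p[1]-60,0)
cv2.imwrite('pics/a4.png',cv2.resize(im[y:y+120,x:x+120],None,fx=4,fy=4))
E
```

```text
11.55 [657.6 -31.2 137.7] [-0.1  0.4  0.3] 51.2 yaw y-axis deg 0.02
tool shift [54.7  0.8  0.2]
```

View pics/a4.png

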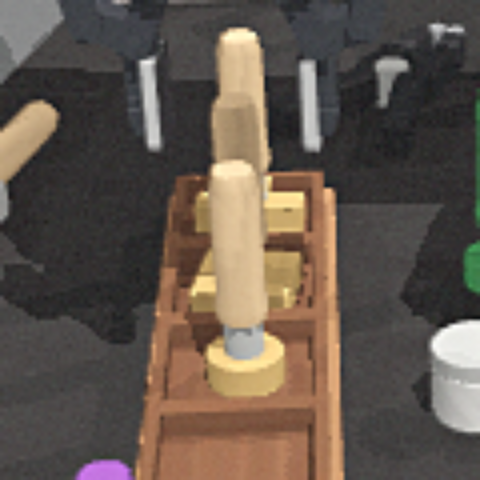

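The pads at (150,105) and (312,105) straddle the round stamp's handle at (235,240), so it is centred. I'll descend and then grip.

Request:
servo_tool(steps=[[[5,1,0,0],[18,1,0,0],[33,1,0,0],[45,1,0,0],[52,1,0,0],[55,1,0,0],[55,1,0,0],[55,1,0,0],[55,1,0,0],[55,1,0,0]]])

```text
time_s: 12.85
tcp_pos: [0.6596, -0.0311, 0.0835]
tool_rot: [1.209, 1.209, -1.209]
ft_force: [-0.0, 0.0, 0.6]
gripper_width: 0.0511
```

Request:
servo_tool(steps=[[[0,0,0,0],[0,0,0,0],[0,0,0,0],[0,0,0,0],[0,0,0,0],[0,0,0,0],[0,0,0,0],[-3,0,0,0],[-10,0,0,0],[-20,0,0,0]]], hand=0)

```text
time_s: 14.1
tcp_pos: [0.6593, -0.0311, 0.1037]
tool_rot: [1.208, 1.21, -1.209]
ft_force: [-0.4, 0.2, -3.1]
gripper_width: 0.0187
```

```bash
python3 st.py 466.7 5 200
```

```text
14.1 [659.3 -31.1 103.7] [-0.4  0.2 -3.1] 18.7 yaw y-axis deg 0.04
tool shift [ -96.1 -192.6  -36.3]
```

Request:
servo_tool(steps=[[[-20,0,0,0],[-50,0,0,0],[-80,-4,0,0],[-94,-20,-4,0],[-96,-55,-10,0],[-96,-95,-18,0],[-96,-135,-25,0],[-96,-170,-32,0],[-96,-188,-35,0],[-96,-193,-36,0]]])

```text
time_s: 15.35
tcp_pos: [0.4648, 0.0051, 0.1994]
tool_rot: [1.209, 1.21, -1.209]
ft_force: [1.1, 0.1, -3.2]
gripper_width: 0.0191
```

Request:
servo_tool(steps=[[[5,1,0,0],[25,1,0,0],[50,1,0,0],[75,1,0,0],[95,1,0,0],[106,1,0,0],[110,1,0,0],[111,1,0,0],[111,1,0,0],[111,1,0,0]]])

```text
time_s: 16.6
tcp_pos: [0.4678, 0.0047, 0.0888]
tool_rot: [1.209, 1.209, -1.208]
ft_force: [0.3, -0.8, -3.1]
gripper_width: 0.0189
```

```bash
python3 st.py 466.7 5 84.5;python3 - <<'E'
from h import *
im,d=get_image('side')
p=proj('side',[.4656,.005,.05]).astype(int);x=max(p[0]-60,0);y=max(p[1]-60,0)
cv2.imwrite('pics/a5.png',cv2.resize(im[y:y+120,x:x+120],None,fx=4,fy=4))
E
```

```text
16.6 [467.8   4.7  88.8] [ 0.3 -0.8 -3.1] 18.9 yaw y-axis deg 0.04
tool shift [ 4.3 -1.1 -0.3]
```

View pics/a5.png

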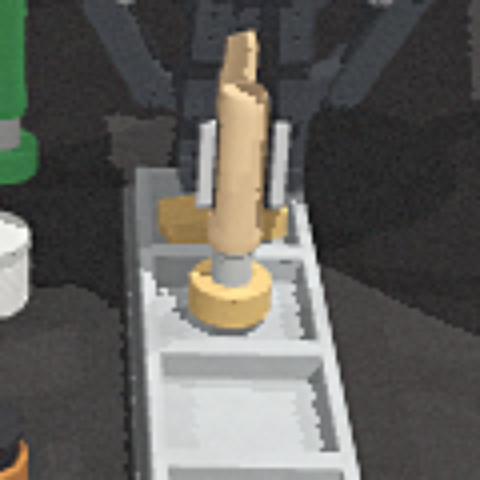

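The round stamp hangs over the third compartment with its head at (230,300), just above the floor. I'll lower it slowly.

Request:
servo_tool(steps=[[[1,-0.5,0,0],[2,-1,0,0],[2.5,-1,0,0],[3,-1,0,0],[3.3,-1,0,0],[3.6,-1,0,0],[3.9,-1,0,0],[4.1,-1,0,0],[4.3,-1,0,0],[4.3,-1,0,0]]])

```text
time_s: 17.9
tcp_pos: [0.4665, 0.0047, 0.0841]
tool_rot: [1.209, 1.21, -1.209]
ft_force: [0.4, 0.2, -2.3]
gripper_width: 0.0188
```

Not quite touching yet. I'll continue by up to 1.2 mm.

Request:
servo_tool(steps=[[[0.2,0,0,0],[0.3,0,0,0],[0.4,0,0,0],[0.5,0,0,0],[0.6,0,0,0],[0.7,0,0,0],[0.8,0,0,0],[0.8,0,0,0],[0.8,0,0,0],[0.8,0,0,0]]])

```text
time_s: 19.15
tcp_pos: [0.4665, 0.0047, 0.0834]
tool_rot: [1.209, 1.209, -1.209]
ft_force: [-1.3, 0.2, 5.7]
gripper_width: 0.0191
```

Request:
servo_tool(steps=[[[0,0,0,0],[0,0,0,0],[0,0,0,0],[0,0,0,0],[0,0,0,0],[-5,0,0,0],[-20,0,0,0],[-45,0,0,0],[-75,0,0,0],[-100,0,0,0]]], hand=60)

```text
time_s: 20.4
tcp_pos: [0.4665, 0.0047, 0.1848]
tool_rot: [1.209, 1.209, -1.208]
ft_force: [0.1, -0.0, -0.3]
gripper_width: 0.0512
```

```bash
python3 st.py 666.6 -98.4 138
```

```text
20.4 [466.5   4.7 184.8] [ 0.1 -0.  -0.3] 51.2 yaw y-axis deg 0.04
tool shift [ 46.9 200.  103.3]
```

Request:
servo_tool(steps=[[[0,12,6,0],[0,45,23,0],[0,90,46,0],[0,135,70,0],[0,172,89,0],[0,193,100,0],[3,200,103,0],[20,201,103,0],[40,201,103,0],[47,201,103,0]]])

```text
time_s: 21.65
tcp_pos: [0.6666, -0.0977, 0.1347]
tool_rot: [1.208, 1.212, -1.21]
ft_force: [-0.9, -0.1, 0.2]
gripper_width: 0.0515
```

```bash
python3 st.py 666.6 -98.4 83.5; python3 - <<'E'
from h import *
im,d=get_image('side')
p=proj('side',[.668,-.098,.08]).astype(int);x=max(p[0]-60,0);y=max(p[1]-60,0)
cv2.imwrite('pics/a6.png',cv2.resize(im[y:y+120,x:x+120],None,fx=4,fy=4))
E
```

```text
21.65 [666.6 -97.7 134.7] [-0.9 -0.1  0.2] 51.5 yaw y-axis deg 0.05
tool shift [51.2  0.2  0.7]
```

View pics/a6.png

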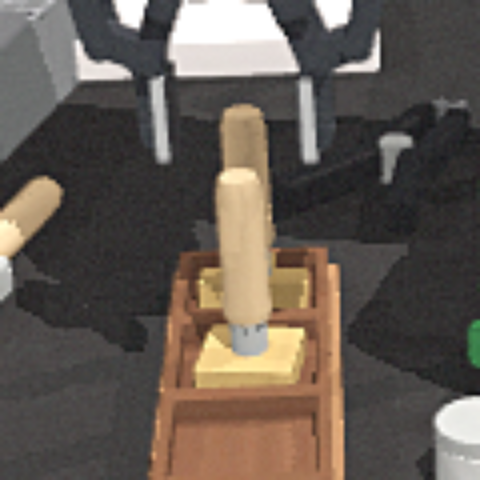

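The square stamp's handle at (243,245) lies between the pads at (162,120) and (310,120). I'll descend and grip.

Request:
servo_tool(steps=[[[5,0,1,0],[18,0,1,0],[32,0,1,0],[43,0,1,0],[49,0,1,0],[51,0,1,0],[51,0,1,0],[51,0,1,0],[51,0,1,0],[51,0,1,0]]])

```text
time_s: 22.95
tcp_pos: [0.6676, -0.0991, 0.0854]
tool_rot: [1.209, 1.209, -1.209]
ft_force: [-0.3, 0.4, 0.3]
gripper_width: 0.0512
```

Request:
servo_tool(steps=[[[0,0,0,0],[0,0,0,0],[0,0,0,0],[0,0,0,0],[0,0,0,0],[0,0,0,0],[0,0,0,0],[-3,0,0,0],[-10,0,0,0],[-20,0,0,0]]], hand=0)

```text
time_s: 24.2
tcp_pos: [0.6674, -0.0991, 0.1057]
tool_rot: [1.209, 1.21, -1.209]
ft_force: [-0.2, 0.3, -3.2]
gripper_width: 0.0186
```

```bash
python3 st.py 467.9 75 200
```

```text
24.2 [667.4 -99.1 105.7] [-0.2  0.3 -3.2] 18.6 yaw y-axis deg 0.04
tool shift [ -94.2 -199.4 -174.2]
```

Request:
servo_tool(steps=[[[-20,0,0,0],[-50,0,0,0],[-80,-4,-3,0],[-92,-18,-16,0],[-94,-50,-44,0],[-94,-85,-74,0],[-94,-120,-105,0],[-94,-155,-135,0],[-94,-180,-157,0],[-94,-194,-169,0]]])

```text
time_s: 25.45
tcp_pos: [0.4712, 0.0709, 0.1992]
tool_rot: [1.208, 1.21, -1.208]
ft_force: [0.4, -0.4, -2.9]
gripper_width: 0.0189
```

```bash
python3 st.py 467.9 75 89
```

```text
25.45 [471.2  70.9 199.2] [ 0.4 -0.4 -2.9] 18.9 yaw y-axis deg 0.11
tool shift [110.2  -3.3  -4. ]
```

Request:
servo_tool(steps=[[[5,-5,-5,0],[25,-5,-5,0],[50,-5,-5,0],[75,-5,-5,0],[93,-5,-5,0],[105,-5,-5,0],[109,-5,-5,0],[110,-5,-5,0],[110,-5,-5,0],[110,-5,-5,0]]])

```text
time_s: 26.7
tcp_pos: [0.4687, 0.0747, 0.0897]
tool_rot: [1.209, 1.209, -1.208]
ft_force: [0.3, 0.0, -2.8]
gripper_width: 0.0186
```

```bash
python3 st.py 467.9 75 85.5;python3 - <<'E'
from h import *
im,d=get_image('side')
p=proj('side',[.4656,.075,.05]).astype(int);x=max(p[0]-60,0);y=max(p[1]-60,0)
cv2.imwrite('pics/a7.png',cv2.resize(im[y:y+120,x:x+120],None,fx=4,fy=4))
E
```

```text
26.7 [468.7  74.7  89.7] [ 0.3  0.  -2.8] 18.6 yaw y-axis deg 0.04
tool shift [ 4.2 -0.8 -0.3]
```

View pics/a7.png

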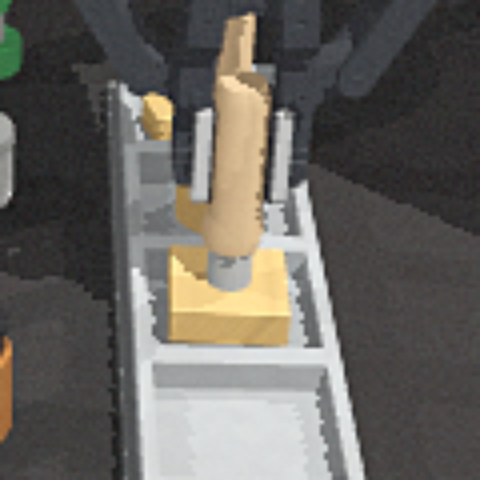

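The square stamp hangs over the second compartment, its head at (230,300) within the walls. Lowering.

Request:
servo_tool(steps=[[[1,-1,0,0],[2,-1,0,0],[2.5,-1,0,0],[3,-1,0,0],[3.3,-1,0,0],[3.6,-1,0,0],[3.8,-1,0,0],[4,-1,0,0],[4.2,-1,0,0],[4.2,-1,0,0]]])

```text
time_s: 28.0
tcp_pos: [0.4675, 0.0747, 0.0853]
tool_rot: [1.209, 1.209, -1.208]
ft_force: [-0.8, -0.3, 3.2]
gripper_width: 0.0189
```

Request:
servo_tool(steps=[[[0.2,0,0,0],[0.2,0,0,0],[0.2,0,0,0],[0.2,0,0,0],[0,0,0,0],[-5,0,0,0],[-20,0,0,0],[-45,0,0,0],[-75,0,0,0],[-100,0,0,0]]], hand=60)

```text
time_s: 29.25
tcp_pos: [0.4674, 0.0747, 0.1865]
tool_rot: [1.209, 1.209, -1.208]
ft_force: [0.1, 0.4, 0.3]
gripper_width: 0.0513
```

```bash
python3 st.py 673.6 -169.4 138
```

```text
29.25 [467.4  74.7 186.5] [0.1 0.4 0.3] 51.3 yaw y-axis deg 0.04
tool shift [ 48.7 205.9 244.3]
```

Request:
servo_tool(steps=[[[0,10,12,0],[0,35,42,0],[0,65,77,0],[0,95,113,0],[0,125,148,0],[0,152,180,0],[0,178,211,0],[0,196,232,0],[0,204,242,0],[0,206,244,0]]])

```text
time_s: 30.5
tcp_pos: [0.6735, -0.1696, 0.1842]
tool_rot: [1.209, 1.21, -1.21]
ft_force: [0.1, 0.1, 1.3]
gripper_width: 0.0509
```

```bash
python3 st.py 673.6 -169.4 85; python3 - <<'E'
from h import *
im,d=get_image('side')
p=proj('side',[.674,-.169,.1]).astype(int);x=max(p[0]-60,0);y=max(p[1]-60,0)
cv2.imwrite('pics/a8.png',cv2.resize(im[y:y+120,x:x+120],None,fx=4,fy=4))
E
```

```text
30.5 [ 673.5 -169.6  184.2] [0.1 0.1 1.3] 50.9 yaw y-axis deg 0.01
tool shift [99.2  0.2 -0.2]
```

View pics/a8.png

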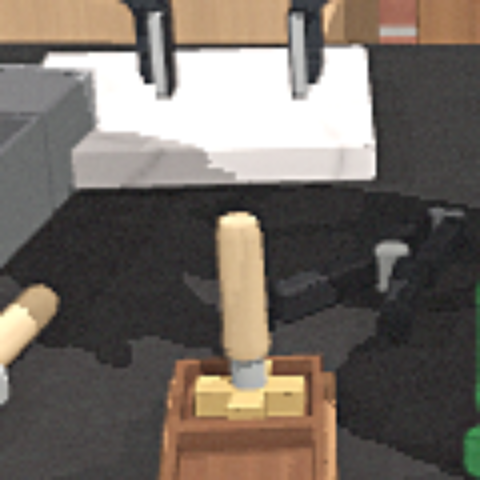

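The cross stamp's handle at (243,290) lies under the midline of the open pads (about x = 232). I'll descend and grip.

Request:
servo_tool(steps=[[[6,0,0,0],[22,0,0,0],[45,0,0,0],[68,0,0,0],[85,0,0,0],[95,0,0,0],[99,0,0,0],[100,0,0,0],[100,0,0,0],[100,0,0,0]]])

```text
time_s: 31.8
tcp_pos: [0.6738, -0.1692, 0.0855]
tool_rot: [1.209, 1.209, -1.208]
ft_force: [-0.8, 0.2, -1.2]
gripper_width: 0.0508
```

Request:
servo_tool(steps=[[[0,0,0,0],[0,0,0,0],[0,0,0,0],[0,0,0,0],[0,0,0,0],[0,0,0,0],[0,0,0,0],[-3,0,0,0],[-10,0,0,0],[-20,0,0,0]]], hand=0)

```text
time_s: 33.05
tcp_pos: [0.6735, -0.1691, 0.1056]
tool_rot: [1.209, 1.21, -1.209]
ft_force: [-0.2, -0.5, -1.5]
gripper_width: 0.019
```

```bash
python3 st.py 469 145 200
```

```text
33.05 [ 673.5 -169.1  105.6] [-0.2 -0.5 -1.5] 19.0 yaw y-axis deg 0.04
tool shift [ -94.3 -204.3 -314.3]
```

Request:
servo_tool(steps=[[[-20,0,0,0],[-50,0,0,0],[-80,-3,-5,0],[-92,-14,-22,0],[-94,-35,-54,0],[-94,-60,-92,0],[-94,-85,-131,0],[-94,-110,-169,0],[-94,-135,-208,0],[-94,-158,-243,0]]])

```text
time_s: 34.3
tcp_pos: [0.5131, 0.0756, 0.1988]
tool_rot: [1.208, 1.21, -1.209]
ft_force: [0.4, 0.4, -3.6]
gripper_width: 0.0187
```

Request:
servo_tool(steps=[[[0,-20,-31,0],[0,-36,-56,0],[0,-44,-68,0],[5,-46,-71,0],[25,-46,-71,0],[50,-46,-71,0],[75,-46,-71,0],[90,-46,-71,0],[98,-46,-71,0],[100,-46,-71,0]]])

```text
time_s: 35.55
tcp_pos: [0.4694, 0.1443, 0.0987]
tool_rot: [1.209, 1.209, -1.21]
ft_force: [-0.8, -0.0, -2.8]
gripper_width: 0.0188
```

```bash
python3 st.py 469 145 85.5;python3 - <<'E'
from h import *
im,d=get_image('side')
p=proj('side',[.4656,.145,.05]).astype(int);x=max(p[0]-70,0);y=max(p[1]-70,0)
cv2.imwrite('pics/a9.png',cv2.resize(im[y:y+140,x:x+140],None,fx=4,fy=4))
E
```

```text
35.55 [469.4 144.3  98.7] [-0.8 -0.  -2.8] 18.8 yaw y-axis deg 0.01
tool shift [13.2 -0.4 -0.7]
```

View pics/a9.png

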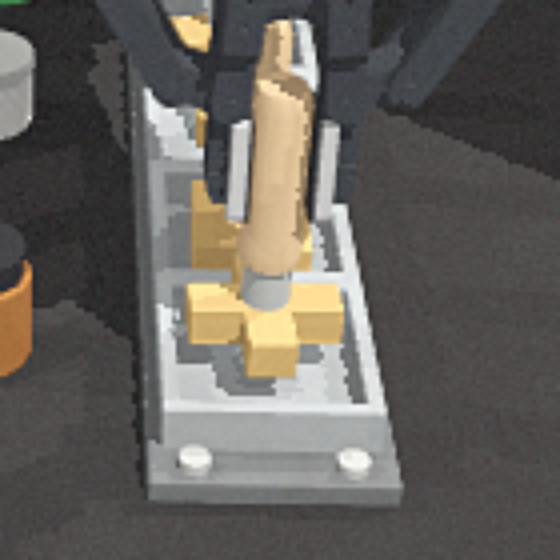

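The cross stamp's head at (267,320) hangs over the left-end compartment and fits inside the walls. Lowering.

Request:
servo_tool(steps=[[[3,0,-1,0],[6,0,-1,0],[8,0,-1,0],[10,0,-1,0],[11,0,-1,0],[11.7,0,-1,0],[12.2,0,-1,0],[12.6,0,-1,0],[12.9,0,-1,0],[13,0,-1,0]]])

```text
time_s: 36.85
tcp_pos: [0.4693, 0.1457, 0.0861]
tool_rot: [1.209, 1.21, -1.209]
ft_force: [-1.0, -0.4, -3.2]
gripper_width: 0.0186
```

Request:
servo_tool(steps=[[[0.2,0,0,0],[0.4,0,0,0],[0.5,0,0,0],[0.6,0,0,0],[0.7,0,0,0],[0.8,0,0,0],[0.9,0,0,0],[1,0,0,0],[1,0,0,0],[1,0,0,0]]])

```text
time_s: 38.1
tcp_pos: [0.4694, 0.1457, 0.0851]
tool_rot: [1.209, 1.21, -1.209]
ft_force: [-0.3, -0.4, -3.2]
gripper_width: 0.0187
```

Request:
servo_tool(steps=[[[0.1,0,0,0],[0.2,0,0,0],[0.3,0,0,0],[0.4,0,0,0],[0.5,0,0,0],[0.6,0,0,0],[0.7,0,0,0],[0.7,0,0,0],[0.7,0,0,0],[0.7,0,0,0]]])

```text
time_s: 39.35
tcp_pos: [0.4696, 0.1457, 0.0849]
tool_rot: [1.209, 1.209, -1.208]
ft_force: [-2.4, 0.7, 9.9]
gripper_width: 0.0188
```

Contact, so I'll release, rise, and look.

Request:
servo_tool(steps=[[[0,0,0,0],[0,0,0,0],[0,0,0,0],[0,0,0,0],[0,0,0,0],[-5,0,0,0],[-20,0,0,0],[-45,0,0,0],[-75,0,0,0],[-100,0,0,0]]], hand=60)

```text
time_s: 40.6
tcp_pos: [0.4694, 0.1457, 0.1858]
tool_rot: [1.209, 1.209, -1.208]
ft_force: [0.4, 0.4, 0.3]
gripper_width: 0.0515
```

Request:
servo_tool(steps=[[[-5,-3,-15,0],[-15,-8,-50,0],[-30,-15,-90,0],[-40,-20,-130,0],[-45,-25,-170,0],[-50,-30,-210,0],[-50,-30,-240,0],[-50,-30,-260,0],[-50,-30,-270,0],[-50,-30,-275,0]]])

```text
time_s: 41.85
tcp_pos: [0.4392, 0.4207, 0.2341]
tool_rot: [1.208, 1.209, -1.209]
ft_force: [-0.3, 0.0, -0.6]
gripper_width: 0.0515
```

```bash
python3 st.py; python3 - <<'E'
from meas import *
im,d=get_image('top');cv2.imwrite('pics/t9.png',im);s,_=get_image('side');cv2.imwrite('pics/s9.png',s)
cv2.imwrite('pics/f9.png',np.hstack([cv2.resize(im[170:310,140:400],(400,215)),cv2.resize(s[120:330,150:400],(400,336))[:215*0+336][:336] [:215]])) if 0 else None
W=cloud('top',d);hsv=cv2.cvtColor(im,cv2.COLOR_BGR2HSV)
yaw=np.radians(-.95);c=np.array([467.3,40.])
b=((hsv[...,0]>18)&(hsv[...,0]<32)&(hsv[...,1]>130)&(hsv[...,2]>110)).astype(np.uint8);b[:225]=0;b[305:]=0
v,u=np.where((W[...,2]>.09)&(W[...,2]<.13)&(np.abs(W[...,0]-.467)<.05))
for off,n in((105,'cross'),(35,'square'),(-35,'round'),(-105,'bar')):
    p=c+off*np.array([-np.sin(yaw),np.cos(yaw)])
    q=np.array([ray('top',x,y,.029)[:2]*1000 for y,x in np.argwhere(b)],np.float32)
    q=q[np.abs(q-p).max(1)<33]
    k=np.abs(W[v,u,1]*1000-p[1])<25
    h=W[v,u][k]
    print(n,p.round(1),'head rect',cv2.minAreaRect(q) if len(q) else None,'handle',h.mean(0)*1000 if len(h) else None,h[:,2].max() if len(h) else None)
E
```

```text
41.85 [439.2 420.7 234.1] [-0.3  0.  -0.6] 51.5 yaw y-axis deg 0.03
cross [469. 145.] head rect ((470.2451477050781, 143.16639709472656), (42.91768264770508, 42.51709747314453), 46.485008239746094) handle [470.84363666 141.92498672 106.85050671] 0.11362251670025501
square [467.9  75. ] head rect ((467.96319580078125, 74.13009643554688), (40.851131439208984, 40.750423431396484), 87.05216217041016) handle [468.56281306  73.63861873 107.48195893] 0.11318270692136413Traceback (most recent call last):
  File "<stdin>", line 10, in <module>
  File "h.py", line 6, in ray
    c,f,R,t=cal(n);d=R.T@np.array([(u-c['cx'])/f,(v-c['cy'])/f,1]);o=-R.T@t
            ~~~^^^
  File "h.py", line 4, in cal
    c=get_calibration(n);f=210/np.tan(np.radians(c['fov_y'])/2);return c,f,np.array(c['R']),np.array(c['t'])
ValueError: time passes only in moves, steps and waits
```

View pics/t9.png

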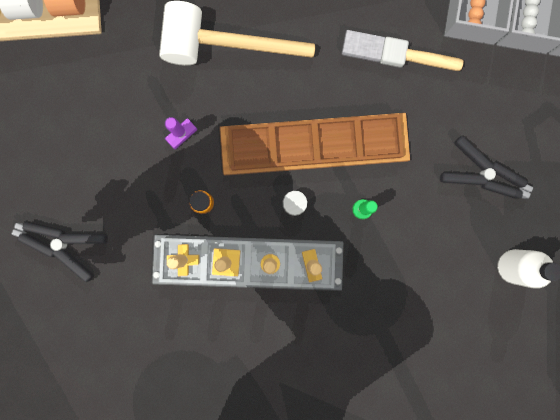

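View pics/s9.png

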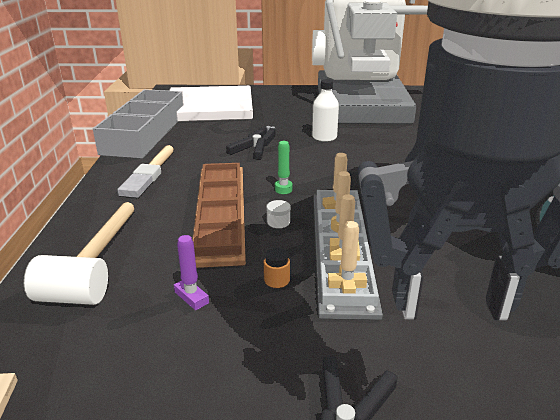

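All four stamps stand upright in the magazine. From left to right they are cross (182,262), square (225,264), round (269,265) and bar (315,267), and the jar is still at (202,202).

```bash
python3 -c "
from station import env
print(env.hand_in())"
```

```text
the job is handed in; nothing more can be done
None
```

All four stamps are in the magazine in mirrored order: from left to right cross, square, round, bar. Each was lowered until the wrist felt the floor, then released, and the job was handed in at about 42 s of the 83 s allowed.

- **Position:** In the final pictures all four stand upright. The measured heads of the cross and square are about 2 mm and 1 mm from the centres of their compartments. The final measuring script crashed on an interface limit before it reached the round and bar. For those two I have only the release positions, within about 1 mm of centre, and the pictures.
- **Contact force:** The first set-down, the bar, pressed the floor with about 25 N before I eased off to about 11 N and released. The other three touched at 10 N or less.
- **Surroundings:** The jar, the tin, and the green and purple look-alikes are at the same pixels as at the start. The open gripper was well clear of everything at hand-in.

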